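Reverse the ratchet and tighten the stone model's press

ROBOT

A 6-joint arm with a two-finger parallel gripper is mounted at the origin on a cart in front of the work surface, level with it; the furniture and walls round the work are solid. World frame = base frame: x ahead of the robot, y to its left, z up, the work surface at z = 0. Lengths are in m, angles in degrees, forces in N, time in s.
With the tool pointing down it reaches from about 0.3 to 0.75 m from the base axis. Payload 8.5 kg.
Tool frame: the origin (TCP) lies at the very end of the fingers, on their centre line; the grasp point (between the pads) lies 19 mm behind it; z points along the fingers, y is the line along which they close (so a half turn about z gives the same grasp; the last joint's range is limited). The gripper opens to 85 mm and grips with 20 to 120 N. Pads are 22 mm wide; open, the fingers measure 114 mm over their backs; the gripper's body (76 mm by 85 mm) begins 54 mm behind the grasp point. The pads swing forward as they close: fully open they stand 13 mm farther back than shut.
Start: joints at [57.221, 21.807, 74.336, -0, 83.858, -12.336], TCP at [0.192, 0.515, 0.231] pointing down, gripper open.
Joint ranges: [-178.18, 178.18], [-50.72, 133.34], [12.68, 142.11], [-81.47, 261.47], [9.98, 163.14], [-165.26, 165.26]. Speed limits (degrees/s): [136.94, 136.94, 180, 180, 180, 180].

INTERFACE

Orientations are given as a 3x3 rotation matrix whose columns are the frame's x, y, z axes.
In Python, from rig import env, optics, spotter gives the robot as it stands.
- The arm moves only by the shell command python3 -m crank 'ROWS' [FORCE]. ROWS is JSON, one flat list of numbers, 5 for each row, row after row: the finger opening in cm, from 0 to 8.54, then the shift along the tool's x, y, z in cm, then the turn about the tool's z in rad. A call has exactly 8 rows; each row shifts and turns the commanded pose from where the row before left it, along the tool's axes as they then stand; what a row does not reach is not made up. A row lasts 1/12 s, in which the tool goes at most 41.7 mm and 7.16 degrees, less where a joint would pass 70% of its speed; a pose out of reach is approached as far as the arm can. A call is refused whole if a number of a shift passes 4.17 or a number of a turn 0.125, either way. A call with a gripper value outside its range is refused whole. The fingers move at their own pace and stop on an object; FORCE is the grip in N (left out, the last holds). Time passes only in rows, so rows that do not move let the fingers close, or fill a call up. It gives the time, the measured TCP pose, the force, the opening and the grip force at its end, in the units of the state.
- env.observe(): the state, without advancing time (a new reading comes with each control period).
- optics.get_image(name): name is "scene" or "side" or "wrist"; returns a dict with "color" (384x512x3 uint8, red, green, blue), "intrinsics" (3x3 intrinsics, pixels), "pose" (4x4, takes a point from camera to world coordinates). Camera axes: x right, y up, looking along -z (the intrinsics and any distortion apply to the point x, -y, -z); pixel columns grow to the right and rows downward; lengths in m; the calibration is good to about 2 mm. A picture is of the moment at which its call begins. There is no depth.
- env.close_job(): hands the job in; it is judged then, once.
Trained networks look in a picture, given as the dict that the camera call returned (one of the last four; its "shot" number tells which), for a name from the list of things; names that differ only in an ending like _2 or _b are one class to them, and where a whole thing is asked for, a point or a joint stands for the part that bears it (a point fixed in the world has none). Each returns a list of dicts, best first, with "score" (0 to 1); they miss things now and then, are a little off and sometimes report something else, mostly with a low value. They report only what shows in the picture. A call takes as long as a camera call.
- spotter.look_for(picture, query): "at" ([column, row] as shares, 0 to 1, of the picture: columns of its width, rows of its height, amid what is visible of it).
The state is a dict: "time_s": time; "q": joint angles; "qvel": joint speeds; "joint_efforts": joint torques, N m; "position": TCP position; "tool_rot": TCP orientation; "ft_force": force on the tool from outside, world axes, zero at the start; "wrist_torque": the same for the moment, N m; "grip_width": finger opening in m; "gripper_force": force on a finger pad.
Only numpy, scipy, OpenCV 4.12 (cv2) and the standard library are available. Lean on these libraries where they do the work, as an engineer would, in place of code of your own. Each camera call takes 0.05 s, during which the arm holds its last target. There are 200 camera calls.

TASK

On the bench stand two ratchet presses; tighten the blue one, which holds the yellow stone model. First flip the orange pawl lever on its ratchet head fully over to the clockwise (tightening) side, then swing the black handle clockwise, seen from above, until the red pointer stands in the green field or at its end stop. Leave the green press, with the pink denture set-up, as it is.

Things in the scene. Friction and masses are not known exactly. Their poses are not given: they have to be found in the camera images.
- stone_press: The press to tighten, fixed, holding a yellow stone model: blue base 125 x 150 x 12 mm, two posts, bridge 95 mm high. Origin: centre of its underside; its z is the screw axis. Left of the screw a white dial plate with a green field under the red pointer; above it the ratchet head (radius 32, top 129 mm up). Stands left or right of a microscope post at the back (x 0.77, y -0.04), yaw to 0.2.
- stone_handle (a joint): Turn of the handle about the screw axis, rad, clockwise from above positive; about 0 at the start, where it points to the robot and some 30 degrees to the robot's right; range -0.6 to 1.5. It needs about 0.2 N m and stays where it is left. With the lever set, it has 0.1 to 0.3 rad of free play before it takes the screw along, so it swings about 0.55 to 1.1 rad in all.
- stone_grip (a point): Point on the centre line of this press's round black grip, 150 mm out from the screw axis and 126.5 mm up; turns with the handle. The grip is 20 mm thick and reaches 100 to 200 mm out from the axis; inward of it is a flat steel shank 22 mm wide. It can be pushed from the side with closed fingers or gripped across from above.
- stone_tab (a point): Centre of the top of this press's orange upright tab (10 mm along, 9 mm across the lever), 159.5 mm up, standing 25 mm above the lever. The lever lies over the shank and turns about a pin 40 mm from the screw axis; the tab is 45 mm out from the pin. Push the tab sideways across the handle, about 35 mm, with about 1 N until it stops. It leans to the side the ratchet drives.
- stone_pawl (a joint): Angle of this press's orange pawl lever against its handle, rad: -0.40 (start) = leans to the counter-clockwise side and loosens, a clockwise swing of the handle runs idle; +0.40 = leans to the clockwise side, seen from above, and tightens. -0.40 and +0.40 are end stops; light friction holds it where it is left, and it must be past 0.25 for the pawl to bite.
- stone_screw (a joint): Turn of this press's screw, rad, clockwise from above positive: 0 at the start, end stops at -0.4 and 0.8. The red pointer is in the green field from 0.45 to 0.8. It needs about 0.25 N m and stays where it is left.
- denture_tab (a point): The same point of the orange tab on the other, green-painted but otherwise equal press, which holds a pink denture set-up with white teeth. Its handle and lever must stay as they are.

How it is judged (in metres and radians):
On the way, in this order (a step that is already met when the one before it is completed fails the run):
1. the pawl lever of the stone model's press is flipped to the clockwise side before the screw has been turned (value of joint stone_pawl above 0.25 rad and value of joint stone_screw below 0.3 rad), for 0.2 s.
2. the handle has turned the screw so that the pointer is in the green field (value of joint stone_screw above 0.43 rad), for 0.2 s.
At the end, for the whole second after the job is handed in: The screw of the stone model's press is turned clockwise by at least 0.43 rad (pointer in the green field, up to the stop at 0.8) and at rest, its pawl lever is still on the clockwise side (beyond 0.2 rad of 0.4), and the tab of the other press is within 15 mm of where it was (value of joint stone_screw above 0.43 rad and value of joint stone_pawl above 0.2 rad and velocity of joint stone_screw between -0.05 and 0.05 rad/s and distance of denture_tab from where it was at the start of the episode below 0.015 m); the robot touches nothing.
It fails at once if the other press is operated: its handle or lever is moved by more than 15 mm at the tab (distance of denture_tab from where it was at the start of the episode above 0.015 m).
It also fails if it takes over 48 s, if anything falls off the work surface, if the arm or the gripper's body presses on something with over 40 N, if the wrist force passes 120 N, or if a joint passes its speed limit or range.

## Working session

There is one attempt and no reset: what is moved stays moved. The work goes in short steps, Python scripts to look and compute and a shell command to move; the robot and the scene stay as the last step left them, time stands still between calls to the robot, and variables do not carry over. Pictures are saved under pics/ and viewed, at most 10 in all, crops included, and the job is handed in when it is done.

```bash
ls; mkdir -p pics; cat > h.py <<'E'
import numpy as np,cv2,json
from rig import env,optics,spotter
def ray(p,at):
    K=np.array(p["intrinsics"]);T=np.array(p["pose"])
    u,v=at[0]*512,at[1]*384
    d=np.array([(u-K[0,2])/K[0,0],-(v-K[1,2])/K[1,1],-1]);return T[:3,3],T[:3,:3]@d
def atz(p,at,z):
    o,d=ray(p,at);return o+d*(z-o[2])/d[2]
def proj(p,X):
    K=np.array(p["intrinsics"]);T=np.array(p["pose"]);c=T[:3,:3].T@(np.array(X)-T[:3,3])
    return K[0,0]*c[0]/-c[2]+K[0,2],K[1,1]*-c[1]/-c[2]+K[1,2]
def save(p,n):cv2.imwrite("pics/"+n+".png",np.array(p["color"])[:,:,::-1])
E
python3 - <<'E'
from h import *
s=env.observe();print(s["time_s"],s["position"],np.round(s["tool_rot"],3).tolist())
for n in("scene","side"):
    p=optics.get_image(n);save(p,n+"0");print(n,[k for k in p],np.round(p["pose"],2).tolist())
    for q,z in(("stone_tab",.1595),("stone_grip",.1265),("denture_tab",.1595),("stone_press",.06)):
        for r in spotter.look_for(p,q)[:3]:
            print(q,np.round(r["score"],2),np.round(np.array(r["at"])*[512,384]),np.round(atz(p,r["at"],z),3))
a,b=cv2.imread("pics/scene0.png"),cv2.imread("pics/side0.png")
cv2.imwrite("pics/both.png",np.vstack([a,b])[:, :])
E
```

```text
pics
0.0 [0.19193699 0.51510268 0.23069727] [[-0.937, 0.349, -0.001], [0.349, 0.937, -0.001], [0.0, -0.001, -1.0]]
scene ['color', 'intrinsics', 'pose', 'shot'] [[-0.74, -0.6, 0.3, 0.8], [0.68, -0.65, 0.34, 0.33], [-0.01, 0.46, 0.89, 0.94], [0.0, 0.0, 0.0, 1.0]]
stone_tab 0.48 [193. 120.] [ 0.528 -0.264  0.159]
stone_grip 0.96 [195. 127.] [ 0.528 -0.266  0.126]
denture_tab 0.74 [341. 273.] [0.547 0.275 0.159]
stone_press 0.84 [196. 154.] [ 0.562 -0.238  0.06 ]
side ['color', 'intrinsics', 'pose', 'shot'] [[0.97, 0.13, -0.21, 0.27], [-0.25, 0.52, -0.82, -0.91], [0.0, 0.85, 0.53, 0.7], [0.0, 0.0, 0.0, 1.0]]
stone_tab 0.45 [295. 249.] [ 0.509 -0.321  0.159]
stone_grip 0.98 [292. 248.] [ 0.519 -0.283  0.127]
denture_tab 0.64 [245. 144.] [0.525 0.208 0.159]
stone_press 0.94 [302. 265.] [ 0.55  -0.271  0.06 ]
```

View pics/scene0.png

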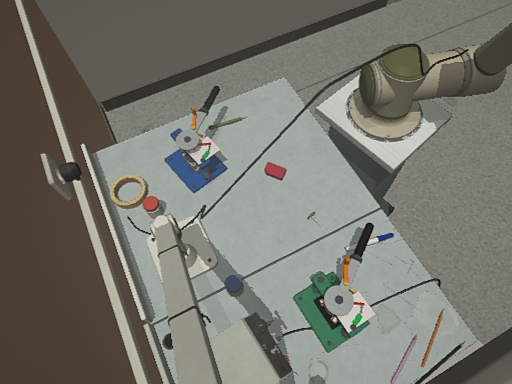

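View pics/side0.png

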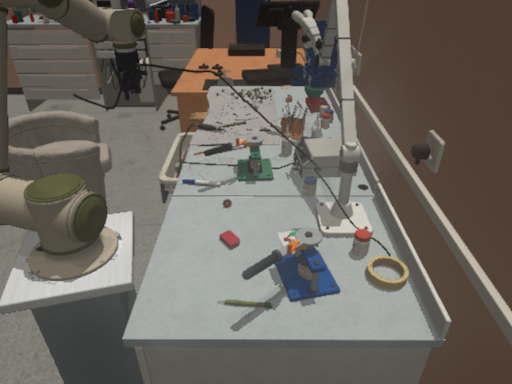

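The blue press is at scene (190,155), with its head at (187,139), orange lever near (195,118) and grip around (210,100). In the side view the head is at (309,236), the tab near (292,245) and the grip at (263,264). I'll enlarge both.

```bash
python3 - <<'E'
import cv2,numpy as np
a=cv2.imread("pics/scene0.png")[80:200,150:250];b=cv2.imread("pics/side0.png")[220:305,240:345]
a=cv2.resize(a,(400,480),interpolation=cv2.INTER_CUBIC);b=cv2.resize(b,(400,324),interpolation=cv2.INTER_CUBIC)
b=cv2.copyMakeBorder(b,0,156,0,0,cv2.BORDER_CONSTANT)
cv2.imwrite("pics/zoom.png",np.hstack([a,b]))
E
```

```text
(no output)
```

View pics/zoom.png

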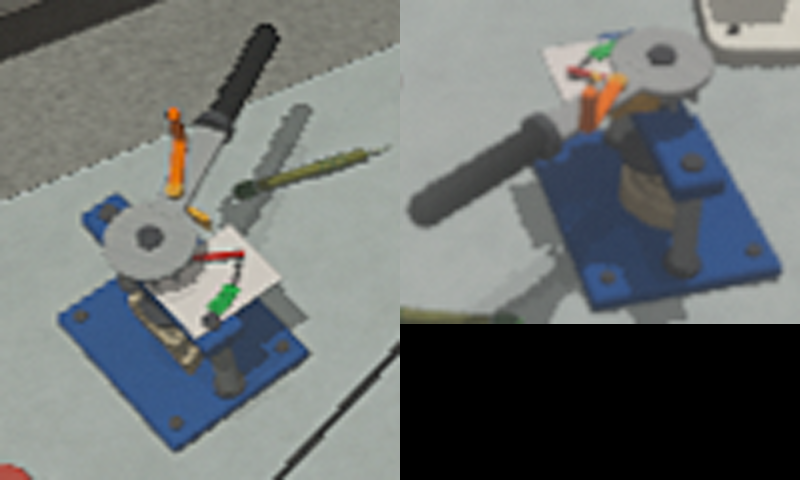

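```bash
python3 - <<'E'
from h import *
S=optics.get_image("scene");D=optics.get_image("side")
f=lambda u,v:(u/512,v/384)
print("axis",atz(S,f(187.5,139.5),.129),atz(D,f(308.2,234.4),.129))
for n,a,b in(("far",(216.5,89.5),(247,275)),("near",(202.5,111),(277.5,254.5))):
    print(n,atz(S,f(*a),.1265),atz(D,f(*b),.1265))
print("tab",atz(S,f(193,108),.1595))
A=(atz(S,f(187.5,139.5),.129)+atz(D,f(308.2,234.4),.129))/2
G=(atz(S,f(216.5,89.5),.1265)+atz(D,f(247,275),.1265))/2
th=np.arctan2(*(G-A)[1::-1]);print("A",A,"len",np.hypot(*(G-A)[:2]),"dir deg",np.degrees(th))
for s in(.4,0,-.4):
    t=A[:2]+.04*np.array([np.cos(th),np.sin(th)])+.045*np.array([np.cos(th+s),np.sin(th+s)]);T=[*t,.1595]
    print(s,T,proj(S,T),proj(D,T))
E
```

```text
axis [ 0.56915583 -0.2457449   0.129     ] [ 0.56962653 -0.24717363  0.129     ]
far [ 0.40051532 -0.33153728  0.1265    ] [ 0.40123137 -0.33754684  0.1265    ]
near [ 0.47907892 -0.29670989  0.1265    ] [ 0.4804665  -0.29330508  0.1265    ]
tab [ 0.50465874 -0.29699212  0.1595    ]
A [ 0.56939118 -0.24645926  0.129     ] len 0.19014951745698586 dir deg -152.40432678489267
0.4 [np.float64(0.5053265958369785), np.float64(-0.29971852114374387), 0.1595] (np.float64(192.18734182747974), np.float64(107.55225456847342)) (np.float64(289.94485202674133), np.float64(242.7604945451913))
0 [np.float64(0.4940609041727002), np.float64(-0.28583373934445994), 0.1595] (np.float64(198.65767416055036), np.float64(108.27710790629106)) (np.float64(282.9268002466034), np.float64(239.61262576354966))
-0.4 [np.float64(0.48909150372186444), np.float64(-0.2686579414460347), 0.1595] (np.float64(204.0586514227486), np.float64(110.9638029228069)) (np.float64(278.3539557448912), np.float64(235.16302031350997))
```

```bash
python3 -m crank '[0,-2.5,-2.8,-0.4,0, 0,-2.5,-2.8,-0.4,0, 0,-2.5,-2.8,-0.4,0, 0,-2.5,-2.8,-0.4,0, 0,-2.5,-2.8,0,0, 0,-2.5,-2.8,0,0, 0,-2.5,-2.8,0,0, 0,-2.5,-2.8,0,0]' 30
python3 -m crank '[0,-2.5,-2.8,0,0, 0,-2.5,-2.8,0,0, 0,-2.5,-2.8,0,0, 0,-2.5,-2.8,0,0, 0,-2.5,-2.8,0,0, 0,-2.5,-2.8,0,0, 0,-2.5,-2.8,0,0, 0,-2.5,-2.8,0,0]'
python3 -m crank '[0,-2.5,-2.8,0,0, 0,-2.5,-2.8,0,0, 0,-2.5,-2.8,0,0, 0,-2.5,-2.8,0,0, 0,-2.5,-2.8,0,0, 0,-2.5,-2.8,0,0, 0,-2.5,-2.8,0,0, 0,0,0,0,0]'
```

```text
time_s: 1.27
position: [0.3014, 0.234, 0.2476]
tool_rot: [[-0.937, 0.349, 0.001], [0.349, 0.937, 0.0], [-0.001, 0.0, -1.0]]
ft_force: [1.8, 0.1, -0.0]
grip_width: 0.0003
gripper_force: 0.0
time_s: 1.93
position: [0.4107, -0.0462, 0.2475]
tool_rot: [[-0.937, 0.35, 0.001], [0.35, 0.937, -0.0], [-0.001, 0.0, -1.0]]
ft_force: [0.6, 0.3, 0.4]
grip_width: 0.0003
gripper_force: 0.0
time_s: 2.6
position: [0.507, -0.2944, 0.2458]
tool_rot: [[-0.936, 0.353, -0.0], [0.353, 0.936, -0.001], [0.0, -0.001, -1.0]]
ft_force: [-0.8, 0.5, -0.1]
grip_width: -0.0004
gripper_force: 0.0
```

```bash
python3 -m crank '[0,0,0,0,0.122, 0,0,0,0,0.122, 0,0,0,0,0.122, 0,0,0,0,0.122, 0,0,0,0,0.122, 0,0,0,0,0.122, 0,0,0,0,0, 0,0,0,0,0]'
cat >> h.py <<'E'
A=np.array([.5694,-.2465])
def to(x,y,z):
    s=env.observe();R=np.array(s["tool_rot"])
    print(s["time_s"],np.round(s["position"],4),"xang",np.degrees(np.arctan2(R[1,0],R[0,0])),"move cm",np.round(100*R.T@(np.array([x,y,z])-s["position"]),2),"F",np.round(s["ft_force"],1),s["q"][5])
E
python3 -c "
from h import *
to(.524,-.335,.142)"
```

```text
time_s: 3.27
position: [0.5059, -0.2888, 0.2473]
tool_rot: [[-0.467, 0.884, -0.0], [0.884, 0.467, 0.0], [0.0, -0.0, -1.0]]
ft_force: [0.0, 0.4, -0.1]
grip_width: -0.0002
gripper_force: 0.0
3.2667 [ 0.5059 -0.2888  0.2473] xang 117.83172699978981 move cm [-4.94 -0.56 10.53] F [ 0.   0.4 -0.1] -69.18473107196442
```

```bash
python3 -m crank '[0,-2.5,-0.3,0,0, 0,-2.5,-0.2,0,0, 0,0,0,2.5,0, 0,0,0,2.5,0, 0,0,0,2.5,0, 0,0,0,2.0,0, 0,0,0,1.0,0, 0,0,0,0,0]'
python3 - <<'E'
from h import *
to(.524,-.335,.142)
a=optics.get_image("scene");b=optics.get_image("side");save(a,"s1");save(b,"d1")
a=cv2.imread("pics/s1.png")[80:200,150:250];b=cv2.imread("pics/d1.png")[200:320,230:330]
cv2.imwrite("pics/z1.png",cv2.resize(np.hstack([a,b]),(800,480),interpolation=cv2.INTER_CUBIC))
E
```

```text
time_s: 3.93
position: [0.5241, -0.3349, 0.1402]
tool_rot: [[-0.466, 0.885, -0.003], [0.885, 0.466, 0.003], [0.004, -0.001, -1.0]]
ft_force: [0.7, -0.4, -0.3]
grip_width: 0.0003
gripper_force: 0.0
3.9333 [ 0.5241 -0.3349  0.1402] xang 117.75319844185974 move cm [-0.   -0.01 -0.18] F [ 0.7 -0.4 -0.3] -71.22529241261108
```

View pics/z1.png

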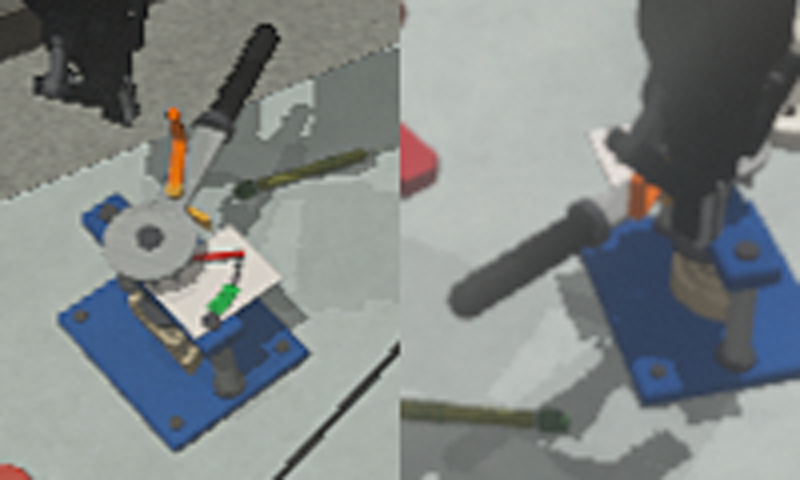

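The closed fingers stand at crop (125,110), left of the orange tab at (172,112), and are clear of it. Next I push the tab across.

```bash
python3 -m crank '[0,1.0,0,-0.1,0, 0,0.8,0,0,0, 0,0.7,0,0,0, 0,0.7,0,0,0, 0,0.7,0,0,0, 0,0.7,0,0,0, 0,0.7,0,0,0, 0,0,0,0,0]'
python3 -m crank '[0,0.3,0,0,0, 0,0.2,0,0,0, 0,0.1,0,0,0, 0,0.1,0,0,0, 0,0,0,0,0, 0,0,0,0,0, 0,0,0,0,0, 0,0,0,0,0]'
python3 - <<'E'
from h import *
to(.524,-.335,.142)
a=optics.get_image("scene");b=optics.get_image("side");save(a,"s2");save(b,"d2")
a=cv2.imread("pics/s2.png")[80:200,150:250];b=cv2.imread("pics/d2.png")[200:320,230:330]
cv2.imwrite("pics/z2.png",cv2.resize(np.hstack([a,b]),(800,480),interpolation=cv2.INTER_CUBIC))
E
```

```text
time_s: 4.7
position: [0.4997, -0.2873, 0.1435]
tool_rot: [[-0.464, 0.886, -0.0], [0.886, 0.464, 0.001], [0.001, 0.0, -1.0]]
ft_force: [0.4, 0.3, 0.4]
grip_width: -0.0
gripper_force: 0.0
time_s: 5.37
position: [0.497, -0.2825, 0.1434]
tool_rot: [[-0.463, 0.886, 0.0], [0.886, 0.463, -0.0], [-0.0, 0.0, -1.0]]
ft_force: [3.8, -1.5, -0.0]
grip_width: -0.0001
gripper_force: 1.4
5.3667 [ 0.497  -0.2825  0.1434] xang 117.61210438637941 move cm [-5.9  -0.04  0.14] F [ 3.8 -1.5 -0. ] -69.09048440038615
```

View pics/z2.png

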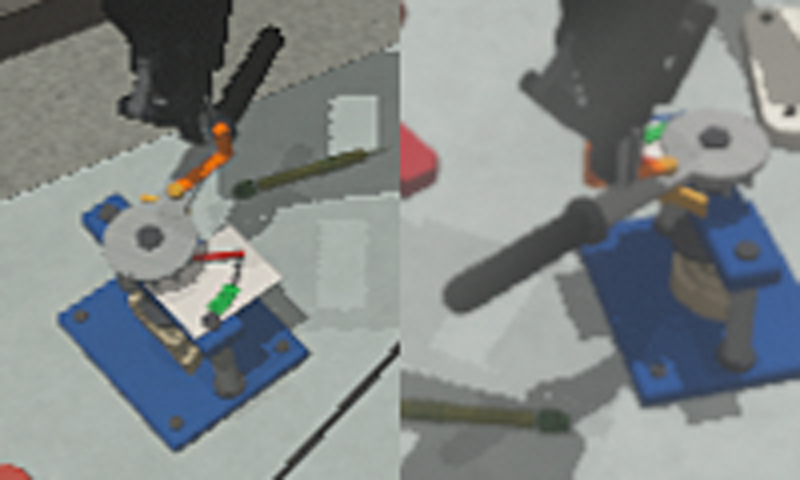

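The lever is fully over: the tab is at crop (220,130), on the clockwise side, with force up at the stop. Next I back off, move out to the grip and lower.

```bash
python3 -m crank '[0,-2,0,0,0, 0,-2.5,0,0,0, 0,0,-3.3,0,0, 0,0,-3.2,0,0, 0,0,0,1.5,0, 0,0,0,1.8,0, 0,0,0,0,0, 0,0,0,0,0]'
python3 -m crank '[0,0.5,0,0,0, 0,0.5,0,0,0, 0,0.5,0,0,0, 0,0.5,0,0,0, 0,0.7,-0.1,0,0.05, 0,0.7,-0.1,0,0.05, 0,0.7,-0.1,0,0.05, 0,0.7,-0.1,0,0.05]'
python3 -m crank '[0,0.73,-0.1,0,0.05, 0,0.73,-0.1,0,0.05, 0,0.73,-0.1,0,0.05, 0,0.73,-0.1,0,0.05, 0,0.73,-0.1,0,0.05, 0,0.73,-0.1,0,0.05, 0,0,0,0,0, 0,0,0,0,0]'
python3 - <<'E'
from h import *
to(.524,-.335,.142)
a=optics.get_image("scene");b=optics.get_image("side");save(a,"s3");save(b,"d3")
a=cv2.imread("pics/s3.png")[80:200,150:250];b=cv2.imread("pics/d3.png")[200:320,230:330]
cv2.imwrite("pics/z3.png",cv2.resize(np.hstack([a,b]),(800,480),interpolation=cv2.INTER_CUBIC))
E
```

```text
time_s: 6.13
position: [0.4596, -0.3518, 0.1098]
tool_rot: [[-0.464, 0.886, -0.002], [0.886, 0.464, 0.002], [0.003, -0.001, -1.0]]
ft_force: [0.5, -0.9, -1.0]
grip_width: 0.0003
gripper_force: 0.0
time_s: 6.8
position: [0.4365, -0.3106, 0.1109]
tool_rot: [[-0.276, 0.961, 0.002], [0.961, 0.276, -0.002], [-0.002, 0.001, -1.0]]
ft_force: [2.4, -3.1, -1.2]
grip_width: 0.0001
gripper_force: 1.6
time_s: 7.47
position: [0.4234, -0.268, 0.1107]
tool_rot: [[0.016, 1.0, 0.0], [1.0, -0.016, -0.0], [-0.0, 0.0, -1.0]]
ft_force: [-0.7, -0.8, -0.1]
grip_width: -0.0001
gripper_force: 0.0
7.4667 [ 0.4234 -0.268   0.1107] xang 89.08937445772722 move cm [-6.54 10.17 -3.13] F [-0.7 -0.8 -0.1] -44.98914092365876
```

View pics/z3.png

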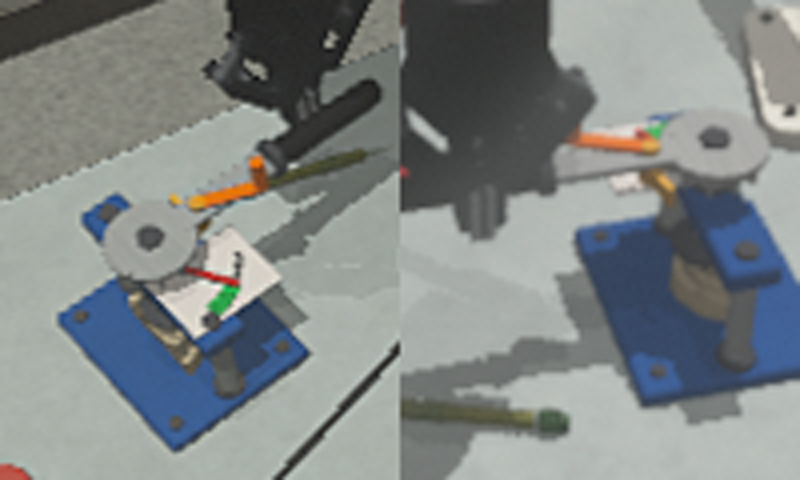

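The handle has swung about 0.5 rad and the red pointer, tip at crop (235,283), is at the edge of the green field. I'll swing about 0.25 rad further.

```bash
python3 -m crank '[0,0.7,-0.1,0,0.05, 0,0.7,-0.1,0,0.05, 0,0.7,-0.1,0,0.05, 0,0.7,-0.1,0,0.05, 0,0.6,-0.1,0,0.04, 0,0,0,0,0, 0,0,0,0,0, 0,0,0,0,0]'
python3 -m crank '[0,-1,0,0,0, 0,-2,0,0,0, 0,-2,0,0,0, 0,0,0,-3,0, 0,0,0,-3,0, 0,0,0,-3,0, 0,0,0,0,0, 0,0,0,0,0]'
python3 - <<'E'
from h import *
to(.524,-.335,.142)
a=optics.get_image("scene");b=optics.get_image("side");save(a,"s4");save(b,"d4")
a=cv2.imread("pics/s4.png")[80:200,150:250];b=cv2.imread("pics/d4.png")[200:320,230:330]
cv2.imwrite("pics/z4.png",cv2.resize(np.hstack([a,b]),(800,480),interpolation=cv2.INTER_CUBIC))
E
```

```text
time_s: 8.23
position: [0.4223, -0.2344, 0.1103]
tool_rot: [[0.254, 0.967, -0.0], [0.967, -0.254, 0.0], [0.0, -0.0, -1.0]]
ft_force: [0.1, 0.6, 0.3]
grip_width: 0.0002
gripper_force: 0.0
time_s: 8.9
position: [0.4097, -0.2836, 0.2015]
tool_rot: [[0.255, 0.967, 0.002], [0.967, -0.255, -0.002], [-0.002, 0.003, -1.0]]
ft_force: [-0.3, 0.5, -1.2]
grip_width: 0.0001
gripper_force: 0.0
8.9 [ 0.4097 -0.2836  0.2015] xang 75.22123630362236 move cm [-2.04 12.35  5.98] F [-0.3  0.5 -1.2] -33.554275879096465
```

View pics/z4.png

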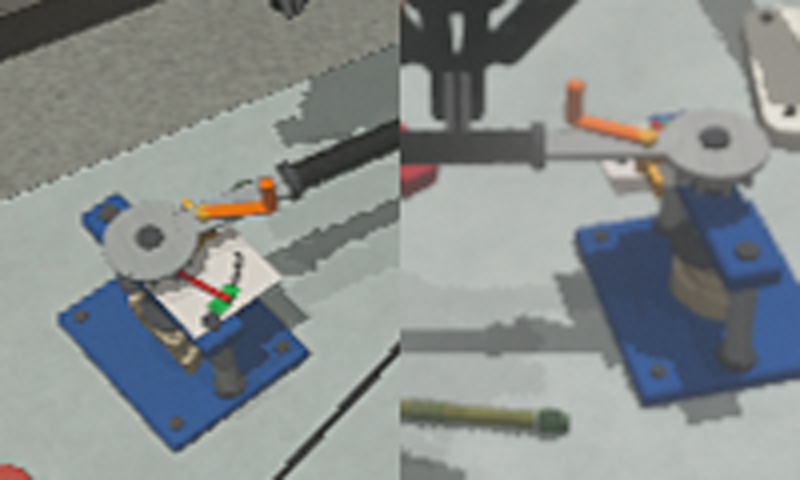

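The pointer tip at crop (228,298) is in the middle of the green field. The lever is still on the clockwise side and the tool is clear, so I'm handing in.

```bash
python3 -c "
from rig import env
print(env.close_job())"
```

```text
the job is handed in; nothing more can be done
None
```

The job is handed in: on the blue press the pawl lever is flipped fully clockwise and the red pointer stands mid-green, and the arm never went near the green press's handle or lever; no verdict was returned.

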